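# Hold a stoppered sample cell in the light gauge by its frosted walls

## Task

Lift the tall sample cell out of the bin, gripping it only by its two frosted walls and never touching its clear windows with the fingers. Hold it upright in the light gauge, midway between the two nozzles and without touching the gauge, with its windows squarely facing the nozzles so that the beam passes through the middle of both windows. Leave the short cell and the jar standing where they are, and finish while still holding the cell there.

Things in the scene. Friction and masses are not known exactly. Their poses are not given: they have to be found in the camera images.
- tall_cell: stoppered sample cell (large cuvette), 44 x 30 x 70 mm high, about 0.1 kg, upright in the bin. Origin: centre of its underside; z up. Its frosted walls (matt white, flat, 42 mm wide, full height) are its +y and -y faces, 30 mm over both: grip here, along y. Its clear windows are its +x and -x faces, 44 mm over both. The grey stopper is sunk, nothing to grip. A half turn makes no difference
- tall_cell_window_a: clear window of the tall cell on its +x face, 21.5 mm wide, 64 mm high, standing 1 mm proud of the edges of the frosted walls; origin at the centre of the plate's lower edge, 20 mm from the cell's axis. Not to be touched by the fingers
- tall_cell_window_b: the same window on the -x face
- window_centre (a point): point on the tall cell's axis midway between its two windows, 36 mm above its underside; the cell's axes
- short_cell: a cell of the same plan, 44 x 30 mm, but only 45 mm high, also in the bin; stays there. Origin: centre of its underside
- jar: a screw-cap jar, 44 mm in diameter, 52 mm high, also in the bin; stays there. Origin: centre of its underside
- bin: open grey bin, fixed, 150 (x) x 270 (y) x 40 mm high with its rim, walls 5 mm, inner floor 5 mm above the table. Origin: centre of its underside. The three things stand in a row along its y axis, about 80 mm apart, in any order, the cells with their windows roughly facing along the row
- gauge: fixed: base plate 80 (x) x 164 (y) mm, its top 16 mm above the table, with two posts along y, each with a round black head (42 mm diameter, top 106 mm above the table) and a metal nozzle (18 mm diameter) facing the other across an open gap of 90 mm. Origin: centre of its underside. Its y axis is the direction of the beam, which is 8 mm thick
- light_path (a point): middle of the beam, midway between the nozzles, 85 mm above the table, axes of the gauge
Things that resemble listed ones, but are neither listed nor needed, are in the scene too. Leave any green or purple look-alike of the short_cell alone.

How it is judged (in metres and radians):
On the way:
1. the tall cell is gripped and lifted clear of the bin (z of tall_cell in the frame of bin above 0.04 m and contact force between the fingers and tall_cell above 1 N), for 0.2 s.
At the end, for the whole second after the job is handed in: The tall cell is held still by the fingers alone, upright and square to the beam within 7 degrees, its window centre within 7 mm of the beam sideways and 15 mm in height and of the midpoint along the beam; the short cell and the jar stand within 25 mm of their places (x of window_centre in the frame of light_path between -0.007 and 0.007 m and y of window_centre in the frame of light_path between -0.015 and 0.015 m and z of window_centre in the frame of light_path between -0.015 and 0.015 m and angle between the x axis of tall_cell and the y axis of gauge, either way round below 0.12 rad and angle between tall_cell's own z axis and vertical below 0.12 rad and contact force between the fingers and tall_cell above 1 N and contact force between tall_cell and gauge below 0.1 N and linear speed of tall_cell below 0.02 m/s and distance of each of short_cell, jar from where it was at the start of the episode below 0.025 m and angle between each of short_cell, jar's own z axis and vertical below 0.2 rad); the arm keeps its last pose, push and grip.
It fails at once if the fingers press on a clear window of the tall cell (contact force between the fingers and tall_cell_window_a above 0.5 N or contact force between the fingers and tall_cell_window_b above 0.5 N).
It fails at once if the cell or the arm knocks against the gauge (contact force between any of tall_cell, the arm, the fingers and gauge above 1 N).
It fails at once if the short cell or the jar is shifted or toppled (distance of any of short_cell, jar from where it was at the start of the episode above 0.025 m or angle between any of short_cell, jar's own z axis and vertical above 0.3 rad).
It also fails if it takes over 38 s, if anything falls off the work surface, if the arm or the gripper's body presses on something with over 40 N, if the wrist force passes 120 N, or if a joint passes its speed limit or range.

## Robot

A 6-joint arm with a two-finger parallel gripper is mounted at the origin on a cart in front of the work surface, level with it; the furniture and walls round the work are solid. World frame = base frame: x ahead of the robot, y to its left, z up, the work surface at z = 0. Lengths are in m, angles in degrees, forces in N, time in s.
With the tool pointing down it reaches from about 0.4 to 0.825 m from the base axis. Payload 7 kg.
Tool frame: the origin (TCP) lies midway between the tips of the shut fingers; the grasp point (between the pads) lies 19 mm behind it (hold_point_z is the distance from the TCP to the grasp point, in m); z points along the fingers, y is the line along which they close (so a half turn about z gives the same grasp; the last joint's range is limited). The gripper opens to 88 mm and grips with 3 to 60 N. Pads are 19 mm wide; open, the fingers measure 130 mm over their backs; the gripper's body (78 mm by 193 mm) begins 47 mm behind the grasp point.
Start: joints at [16.507, 20.546, 0.682, 0, -70.136, -16.507], TCP at [0.675, -0, 0.227] pointing down, gripper open.
Joint ranges: [-176.03, 176.03], [-82.01, 121.73], [-58.28, 71.71], [-173.87, 95.51], [-174.79, -0.11], [-173.66, 173.66]. Speed limits (degrees/s): [136.94, 136.94, 172.46, 180, 180, 180].

## Interface

Orientations are given as [roll, pitch, yaw] about the fixed x, y, z axes, in that order (R = Rz(yaw) Ry(pitch) Rx(roll)).
In Python, from plant import get_state, capture, close_job, hold_point_z gives the robot as it stands.
- The arm moves only by the shell command python3 -m inch 'ROWS' [FORCE]. ROWS is text: rows parted by semicolons, each of 5 numbers parted by spaces: the shift along the tool's x, y, z normalised to -1 to 1, where 1 is 0.15 m, then the turn about the tool's z normalised to -1 to 1, where 1 is 360 degrees, then the opening, from 0 (shut) to 1 (fully open). In form: tx ty tz spin grip; .... A call has exactly 8 rows; each row shifts and turns the commanded pose from where the row before left it, along the tool's axes as they then stand; what a row does not reach is not made up. A row lasts 1/8 s, in which the tool goes at most 62.5 mm and 10.7 degrees, less where a joint would pass 70% of its speed; a pose out of reach is approached as far as the arm can. A call with a number of a shift or a turn outside -1 to 1 is refused whole. A call with a gripper value outside its range is refused whole. The fingers move at their own pace and stop on an object; FORCE is the grip in N (left out, the last holds). Time passes only in rows, so rows that do not move let the fingers close, or fill a call up. It gives the time, the measured TCP pose, the force, the opening and the grip force at its end, in the units of the state.
- get_state(): the state, without advancing time (a new reading comes with each control period).
- capture(name): name is "scene" or "side" or "wrist"; returns a dict with "color" (400x640x3 uint8, blue, green, red), "mtx" (3x3 intrinsics, pixels), "dist_coeffs" ([k1, k2, p1, p2, k3] as OpenCV has them; the pictures are not rectified), "R" (3x3) and "t" (3): a world point X has camera coordinates R X + t. Camera axes: x right, y down, z forward; pixel columns grow to the right and rows downward; lengths in m; the calibration is good to about 2 mm. A picture is of the moment at which its call begins. There is no depth.
- close_job(): hands the job in; it is judged then, once.
The state is a dict: "time_s": time; "joints": joint angles; "qd": joint speeds; "joint_torque": joint torques, N m; "tcp_pos": TCP position; "eef_rot": TCP orientation; "contact_force": force on the tool from outside, world axes, zero at the start; "moment": the same for the moment, N m; "gripper_width": finger opening in m; "gripper_force": force on a finger pad.
Only numpy, scipy, OpenCV 4.12 (cv2) and the standard library are available. Lean on these libraries where they do the work, as an engineer would, in place of code of your own. Each camera call takes 0.05 s, during which the arm holds its last target. There are 200 camera calls.

## Working session

There is one attempt and no reset: what is moved stays moved. The work goes in short steps, Python scripts to look and compute and a shell command to move; the robot and the scene stay as the last step left them, time stands still between calls to the robot, and variables do not carry over. Pictures are saved under pics/ and viewed, at most 10 in all, crops included, and the job is handed in when it is done.

```bash
mkdir -p pics; ls
cat > h.py <<'E'
import numpy as np, cv2, pickle
from plant import get_state, capture, hold_point_z
def grab(n,tag):
    c=capture(n); pickle.dump(c,open(f'pics/{tag}.pkl','wb')); cv2.imwrite(f'pics/{tag}.png',c['color']); return c
def load(tag): return pickle.load(open(f'pics/{tag}.pkl','rb'))
def ray(c,px):
    p=cv2.undistortPoints(np.array(px,float).reshape(-1,1,2),np.array(c['mtx'],float),np.array(c['dist_coeffs'],float)).reshape(-1,2)
    R=np.array(c['R']);t=np.array(c['t']).ravel()
    return -R.T@t, np.c_[p,np.ones(len(p))]@R
def onplane(c,px,z):
    o,d=ray(c,px); return o+d*((z-o[2])/d[:,2])[:,None]
def proj(c,X):
    return cv2.projectPoints(np.array(X,float).reshape(-1,3),cv2.Rodrigues(np.array(c['R'],float))[0],np.array(c['t'],float),np.array(c['mtx'],float),np.array(c['dist_coeffs'],float))[0].reshape(-1,2)
E
python3 - <<'E'
from h import *
for n in ['scene','side','wrist']:
    c=grab(n,n+'0'); print(n,-np.array(c['R']).T@np.array(c['t']).ravel())
print(get_state(),hold_point_z)
E
```

```text
pics
scene [ 0.13079738 -0.6782748   1.0321355 ]
side [-0.08552588  1.34050706  0.79114102]
wrist [ 0.67532041 -0.08052944  0.3829982 ]
{'time_s': 0.15, 'joints': array([ 1.65063216e+01,  2.05825393e+01,  6.46374624e-01, -1.33245475e-02,
       -7.01351377e+01, -1.65068452e+01]), 'qd': array([ 0.15629795, -0.09410935,  0.27329418,  0.13419142, -0.11321488,
        0.10469664]), 'joint_torque': array([ 1.39394037e-04, -5.83274567e+01,  2.93289685e+01,  7.00122759e+00,
        8.75052094e-03, -9.76538854e-05]), 'tcp_pos': array([ 6.74642632e-01, -3.86757481e-05,  2.25840189e-01]), 'eef_rot': array([ 1.79928077e+02, -8.24948504e-03, -9.00050540e+01]), 'contact_force': array([ 0.39204006, -0.72425891,  0.66905267]), 'moment': array([-0.00301792, -0.00236767, -0.03363084]), 'gripper_force': 0.0, 'gripper_width': 0.0871472016032676} 0.0188
```

View pics/scene0.png

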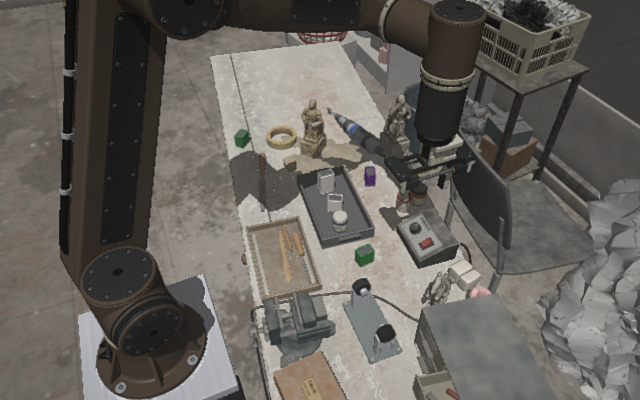

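View pics/side0.png

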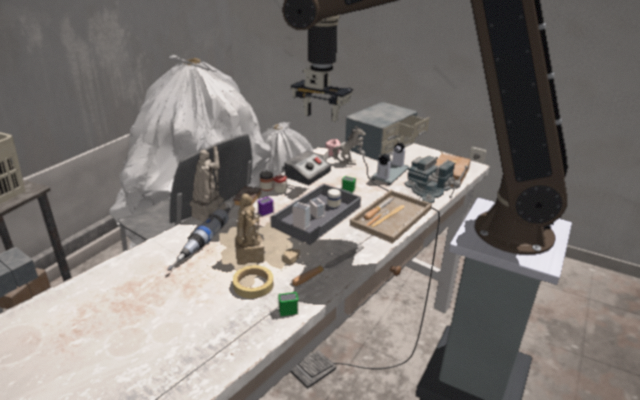

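View pics/wrist0.png

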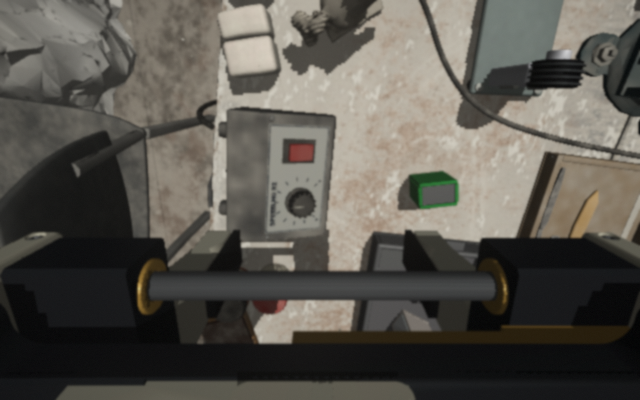

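The scene view shows the bin at about (337,205), holding a tall white object at (326,182), a shorter one at (335,203) and the round jar at (340,220). The gauge heads are at (361,288) and (386,337). The green and purple cubes at (365,255), (242,138) and (370,176) are decoys. The side view shows the tall object at (303,212), the short one at (318,207) and the jar at (334,198). The wrist view sees only a bin edge and a gauge corner.

Next is one enlarged crop to confirm the tall cell and the gauge.

Run:
```python
from h import *
s=load('scene0')['color'];d=load('side0')['color']
f=lambda im,x,y,w,h,W,H:cv2.resize(im[y:y+h,x:x+w],(W,H),interpolation=cv2.INTER_CUBIC)
a=f(s,300,160,80,60,400,300);b=f(s,340,270,80,60,400,300)  # a: 5x
e=f(d,270,180,80,60,400,300);g=f(d,355,130,80,60,400,300)
cv2.imwrite('pics/crop1.png',np.vstack([np.hstack([a,b]),np.hstack([e,g])]))
c=load('scene0')
print(onplane(c,[(326,190),(336,210),(340,228),(303,170),(350,167),(373,237),(325,247)],[0.005]*1 and 0.005).round(3)); print(onplane(c,[(361,285),(386,332)],.106).round(3))
```

```text
[[0.557 0.308 0.005]
 [0.55  0.22  0.005]
 [0.532 0.152 0.005]
 [0.527 0.42  0.005]
 [0.669 0.375 0.005]
 [0.601 0.085 0.005]
 [0.467 0.105 0.005]]
[[ 0.464 -0.106  0.106]
 [ 0.46  -0.232  0.106]]
```

View pics/crop1.png

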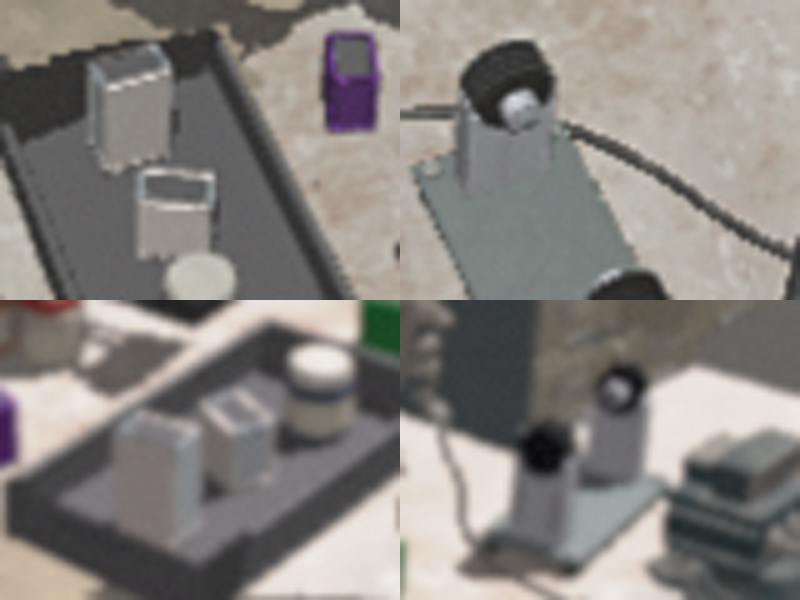

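Candidates in the scene view are the upright box at (326,182), the lower box at (335,203), the jar at (340,220), and the purple and green cubes. The crop shows that (326,182) is matt white and clearly taller than the box beside it, and both stand in the bin, so it is the tall cell. Next I'll measure from closer with the wrist camera.

Run:
```python
from h import *
c=load('wrist0'); tcp=np.array([.6746,0,.2258])
print(np.array(c['mtx']).round(0).tolist())
for z in (0,.07,.1):
    P=onplane(c,[(320,20),(320,120),(320,220),(40,120),(600,120)],z)-tcp
    print(z,np.c_[-P[:,1],-P[:,0]].round(3).tolist())  # tool x,y
```

```text
[[322.0, 0.0, 322.0], [0.0, 322.0, 191.0], [0.0, 0.0, 1.0]]
0 [[0.154, -0.002], [0.05, -0.002], [-0.076, -0.002], [0.05, -0.327], [0.049, 0.324]]
0.07 [[0.141, -0.002], [0.055, -0.002], [-0.047, -0.002], [0.055, -0.267], [0.055, 0.265]]
0.1 [[0.135, -0.002], [0.058, -0.002], [-0.035, -0.002], [0.058, -0.242], [0.057, 0.239]]
```

```bash
python3 -m inch '0.13 0.17 0 0 1;0.13 0.17 0 0 1;0.13 0.17 0 0 1;0.13 0.17 0 0 1;0.13 0.17 0 0 1;0.12 0.17 0 0 1;0 0 0 0 1;0 0 0 0 1'
python3 - <<'E'
from h import *
c=grab('wrist','wg'); s=get_state(); print(s['tcp_pos'],s['eef_rot'])
E
```

```text
time_s: 1.15
tcp_pos: [0.5223, -0.1155, 0.2267]
eef_rot: [-180.0, 0.0, -90.0]
contact_force: [-0.1, -0.7, 0.7]
gripper_width: 0.0877
gripper_force: 0.0
[ 0.52249657 -0.11525727  0.22656633] [-1.79987634e+02  7.34795806e-04 -8.99902089e+01]
```

View pics/wg.png

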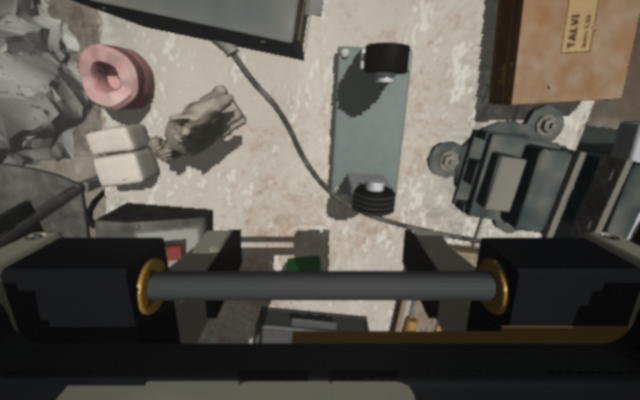

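The wrist view shows the gauge plate, with its left edge from (336,47) to (331,188) and its right edge from (410,50) to (403,190). The heads are at (387,58) and (374,200), and the nozzles at (386,78) and (376,187). I'll fit the edges on their planes, then move on to the bin.

```bash
python3 - <<'E'
from h import *
c=load('wg'); im=c['color']
hsv=cv2.cvtColor(im,cv2.COLOR_BGR2HSV); print(hsv[100,360],hsv[150,380],hsv[100,320],hsv[100,415],hsv[80,386],hsv[58,387])
g=cv2.GaussianBlur(cv2.cvtColor(im,cv2.COLOR_BGR2LAB),(3,3),0)[:,:,1].astype(float)
L=[];Rr=[]
for y in range(90,180):
    gr=np.gradient(g[y]); 
    a=322+np.argmin(gr[322:345]); b=396+np.argmax(gr[396:418]); L.append((a,y));Rr.append((b,y))
for nm,E in(('L',L),('R',Rr)):
    P=onplane(c,E,.016)[:,:2]; vx,vy,x0,y0=cv2.fitLine(P.astype(np.float32),cv2.DIST_HUBER,0,.001,.001).ravel()
    print(nm,'yaw off',np.degrees(np.arctan2(vx,vy)), 'x at y=-.12,-.17,-.22',[round(float(x0+vx/vy*(y-y0)),4) for y in(-.12,-.17,-.22)], np.median(abs((P-[x0,y0])@[vy,-vx])))
m=(hsv[:,:,2]<45).astype(np.uint8); m[:30]=0;m[220:]=0;m[:,:345]=0;m[:,420:]=0
n,l,st,ce=cv2.connectedComponentsWithStats(m)
for i in range(1,n):
    if st[i,4]>150: print('head',st[i]); x,y,w,h,_=st[i]; print(onplane(c,[(x,y+h/2),(x+w,y+h/2),(x+w/2,y),(x+w/2,y+h)],.09).round(4).tolist())
print('nozzle',onplane(c,[(386,80),(376,184)],.09).round(4).tolist())
print(onplane(c,[(338,47)],.016))
E
cd pics; python3 -c "
import cv2;i=cv2.imread('wg.png')[30:220,320:425];cv2.imwrite('wgc.png',cv2.resize(i,None,fx=3,fy=3,interpolation=2))"
cd ..
python3 -m inch '-0.40 0 0.0 0 1;-0.40 0 0 0 1;-0.40 0 0 0 1;-0.40 -0.1 0 0 1;-0.40 -0.1 0 0 1;-0.40 -0.1 0 0 1;-0.30 0 0 0 1;0 0 0 0 1'
python3 - <<'E'
from h import *
c=grab('wrist','wb'); s=get_state(); print(s['tcp_pos'],s['eef_rot'])
E
```

```text
[50 14 55] [ 70  18 129] [ 20  26 198] [ 18  35 181] [120   3 198] [15 14 36]
L yaw off 2.7116234 x at y=-.12,-.17,-.22 [0.5121, 0.5097, 0.5074] 0.00040900973896480775
R yaw off 2.4606276 x at y=-.12,-.17,-.22 [0.4332, 0.4311, 0.4289] 0.00034011981209722763
head [ 364   44   45   30 1166]
[[0.4869, -0.2228, 0.09], [0.4487, -0.2227, 0.09], [0.4685, -0.2344, 0.09], [0.4671, -0.2108, 0.09]]
head [353 185  41  29 807]
[[0.4927, -0.0971, 0.09], [0.4532, -0.0971, 0.09], [0.4736, -0.1116, 0.09], [0.4723, -0.0821, 0.09]]
nozzle [[0.4672, -0.2059, 0.09], [0.4713, -0.1126, 0.09]]
[[ 0.50563693 -0.24127033  0.016     ]]
time_s: 2.2
tcp_pos: [0.5669, 0.2933, 0.2249]
eef_rot: [179.9, -0.1, -89.8]
contact_force: [0.5, 0.3, -0.1]
gripper_width: 0.0878
gripper_force: 0.0
[0.5667178  0.29157157 0.22517398] [ 1.79918638e+02 -7.65009878e-02 -8.98430352e+01]
```

View pics/wb.png

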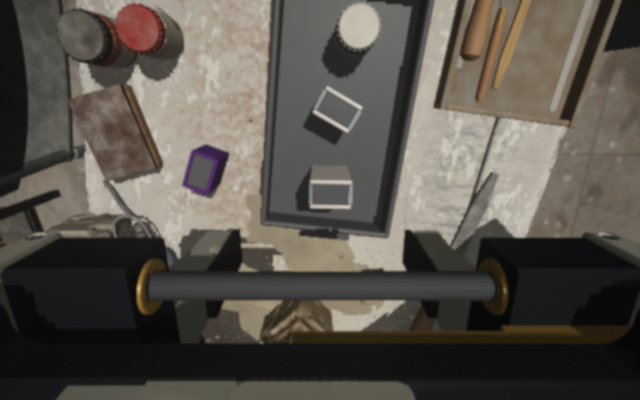

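View pics/wgc.png

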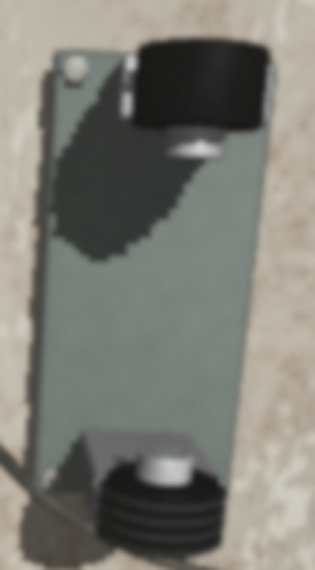

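The wrist view shows the bin with the jar at (358,27), the short cell at (337,109) and the tall cell at (330,188). The gauge crop gives nozzle tips at about (386,80) and (376,183). The tall cell looks wider across the row than along it, so I'll enlarge it to see which walls are frosted.

Run:
```python
from h import *
c=load('wb'); i=c['color'][75:235,260:420]
cv2.imwrite('pics/wbc.png',cv2.resize(i,(800,800),interpolation=cv2.INTER_CUBIC)[220:800])
print(onplane(c,[(311,180),(352,180),(352,208),(311,208)],.075).round(4).tolist())
```

```text
[[0.5777, 0.2956, 0.075], [0.5372, 0.2955, 0.075], [0.5363, 0.3249, 0.075], [0.5779, 0.325, 0.075]]
```

View pics/wbc.png

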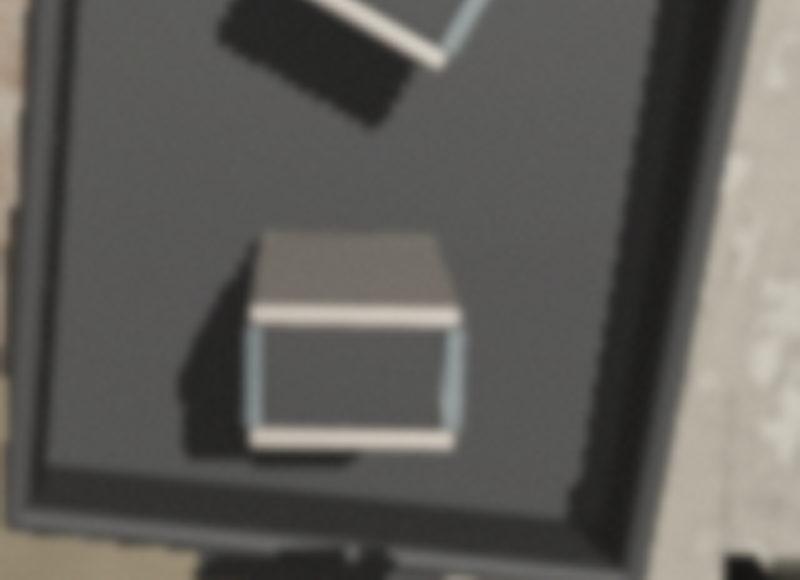

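The enlarged crop settles it. The white frosted walls are the upper and lower edges, (310–352, 180) and (310–352, 209), and the bluish windows are on the left and right. The cell has to be gripped along world y, so the tool needs a 90° turn. I'll check clearances to the bin end, the short cell and the vise by the gauge.

Run:
```python
from h import *
c=load('wb'); f=lambda p:(260+p[0]/5,75+(220+p[1])/5)
print('top corners',onplane(c,[f(p) for p in[(250,305),(462,306),(456,451),(250,451)]],.075).round(4).tolist())
P=onplane(c,[f(p) for p in[(245,330),(245,425),(466,330),(462,425)]],.073); print('win x',P[:,0].round(4))
print('short corner',onplane(c,[f((440,70))],.05).round(4),'end rim outer/inner',onplane(c,[f((330,535)),f((330,490))],.04).round(4).tolist())
a=load('wrist0');b=load('wg')
o1,d1=ray(a,[(602,52)]);o2,d2=ray(b,[(449,158)])
A=np.c_[d1[0],-d2[0]];s=np.linalg.lstsq(A,o2-o1,rcond=None)[0];print('bolt',o1+s[0]*d1[0],o2+s[1]*d2[0])
# same vise upper block seen in scene + wg: block corner candidates
s_=load('scene0')
for z in(.04,.07,.1,.13,.16): print(z,'scene vise right-top edge (333,322)',onplane(s_,[(333,322),(322,297)],z)[:,:2].round(3).tolist(),'wg (490,155),(530,210)',onplane(b,[(490,155),(485,205)],z)[:,:2].round(3).tolist())
i=np.vstack([cv2.resize(s_['color'][280:365,240:400],(800,425),interpolation=2)]);cv2.imwrite('pics/v.png',i)
```

```text
top corners [[0.5787, 0.2956, 0.075], [0.5368, 0.2957, 0.075], [0.537, 0.3262, 0.075], [0.5789, 0.3263, 0.075]]
win x [0.5798 0.58   0.5356 0.5358]
short corner [[0.5403 0.2525 0.05  ]] end rim outer/inner [[0.5619, 0.3598, 0.04], [0.562, 0.3487, 0.04]]
bolt [ 0.37183568 -0.12148364  0.00604713] [ 0.37141091 -0.12092484  0.00632841]
0.04 scene vise right-top edge (333,322) [[0.385, -0.13], [0.388, -0.059]] wg (490,155),(530,210) [[0.341, -0.131], [0.338, -0.074]]
0.07 scene vise right-top edge (333,322) [[0.377, -0.147], [0.38, -0.078]] wg (490,155),(530,210) [[0.357, -0.137], [0.354, -0.084]]
0.1 scene vise right-top edge (333,322) [[0.369, -0.164], [0.372, -0.096]] wg (490,155),(530,210) [[0.373, -0.142], [0.37, -0.095]]
0.13 scene vise right-top edge (333,322) [[0.362, -0.18], [0.365, -0.115]] wg (490,155),(530,210) [[0.389, -0.148], [0.386, -0.106]]
0.16 scene vise right-top edge (333,322) [[0.354, -0.197], [0.357, -0.134]] wg (490,155),(530,210) [[0.404, -0.154], [0.402, -0.116]]
```

View pics/v.png

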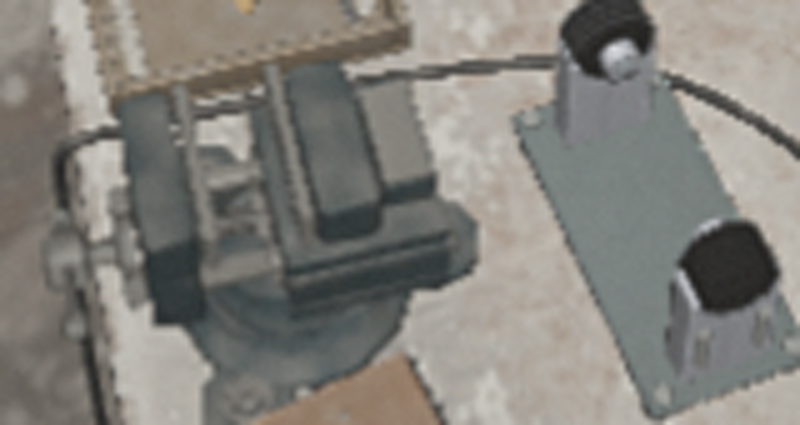

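```bash
python3 -m inch '0 0 0 -0.0278 0.57;0 0 0 -0.0278 0.57;0 0 0 -0.0278 0.57;0 0 0 -0.0278 0.57;0 0 0 -0.0278 0.57;0 0 0 -0.0278 0.57;0 0 0 -0.0278 0.57;0 0 0 -0.0278 0.57'; python3 -m inch '0 0 0 -0.0278 0.57;0 0 0 0 0.57;0 0 0 0 0.57;0 0 0 0 0.57;0 0 0 0 0.57;0 0 0 0 0.57;0 0 0 0 0.57;0 0 0 0 0.57'
```

```text
time_s: 3.25
tcp_pos: [0.5671, 0.2886, 0.2266]
eef_rot: [180.0, 0.0, -9.7]
contact_force: [-0.4, -0.7, 0.5]
gripper_width: 0.0498
gripper_force: 0.0
time_s: 4.25
tcp_pos: [0.567, 0.2895, 0.2266]
eef_rot: [180.0, -0.0, 0.1]
contact_force: [0.2, 0.6, -0.3]
gripper_width: 0.0501
gripper_force: 0.0
```

```bash
python3 -m inch '-0.061 -0.143 0 0 0.57;0 0 0 0 0.57;0 0 0.2 0 0.57;0 0 0.2 0 0.57;0 0 0.2 0 0.57;0 0 0.1 0 0.57;0 0 0 0 0.57;0 0 0 0 0.57'
python3 - <<'E'
from h import *
grab('wrist','wd'); grab('scene','sd'); d=grab('side','dd')
s=load('sd')['color'][130:240,280:420]
cv2.imwrite('pics/chk.png',np.hstack([cv2.resize(s,(400,314),interpolation=2),cv2.resize(d['color'][150:260,250:390],(400,314),interpolation=2)]))
E
```

```text
time_s: 5.25
tcp_pos: [0.5585, 0.3115, 0.1228]
eef_rot: [-179.9, -0.1, 0.1]
contact_force: [0.3, -0.0, -0.1]
gripper_width: 0.0502
gripper_force: 0.0
```

View pics/chk.png

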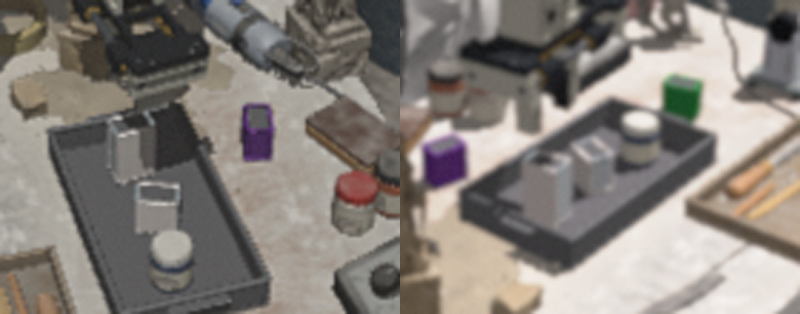

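The gripper is not visibly over the cell in either picture, so I'll check the projections before going down.

Run:
```python
from h import *
for n in('sd','dd','wd','scene0','wb'):
    c=load(n); print(n,'tcp',proj(c,[[.5585,.3115,.1228]]).round(1).tolist(),'celltop/bottom',proj(c,[[.5578,.311,.075],[.5578,.311,.005]]).round(1).tolist())
    print(-np.array(c['R']).T@np.array(c['t']).ravel())
```

```text
sd tcp [[326.0, 159.3]] celltop/bottom [[325.8, 172.0], [325.8, 189.3]]
[ 0.13079738 -0.6782748   1.0321355 ]
dd tcp [[301.2, 191.2]] celltop/bottom [[301.5, 205.5], [301.6, 225.6]]
[-0.08552588  1.34050706  0.79114102]
wd tcp [[320.4, 247.0]] celltop/bottom [[321.5, 215.7], [321.6, 186.9]]
[0.6385258  0.31071598 0.28020869]
scene0 tcp [[326.0, 159.3]] celltop/bottom [[325.8, 172.0], [325.8, 189.3]]
[ 0.13079738 -0.6782748   1.0321355 ]
wb tcp [[331.8, 212.3]] celltop/bottom [[331.0, 194.9], [329.3, 177.3]]
[0.56787856 0.21296899 0.38223809]
```

Run:
```python
from h import *
w=load('wd')['color'].copy()
s=load('sd');d=load('dd')
def mk(c,im):
    im=im.copy()
    for q,col in(([.5585,.3115,.1228],(0,0,255)),([.5585,.2865,.1228],(0,255,0)),([.5585,.3365,.1228],(255,0,0))):
        p=proj(c,[q])[0]; cv2.circle(im,tuple(np.round(p).astype(int)),1,col,-1)
    return im
a=cv2.resize(mk(s,s['color'])[120:200,280:380],(400,320),interpolation=0)
b=cv2.resize(mk(d,d['color'])[140:240,250:375],(400,320),interpolation=0)
cv2.imwrite('pics/chk2.png',np.vstack([np.hstack([a,b]),np.hstack([cv2.resize(w,(400,250)),cv2.resize(w[130:260,216:424],(400,250))])]))
```

```text
(no output)
```

View pics/chk2.png

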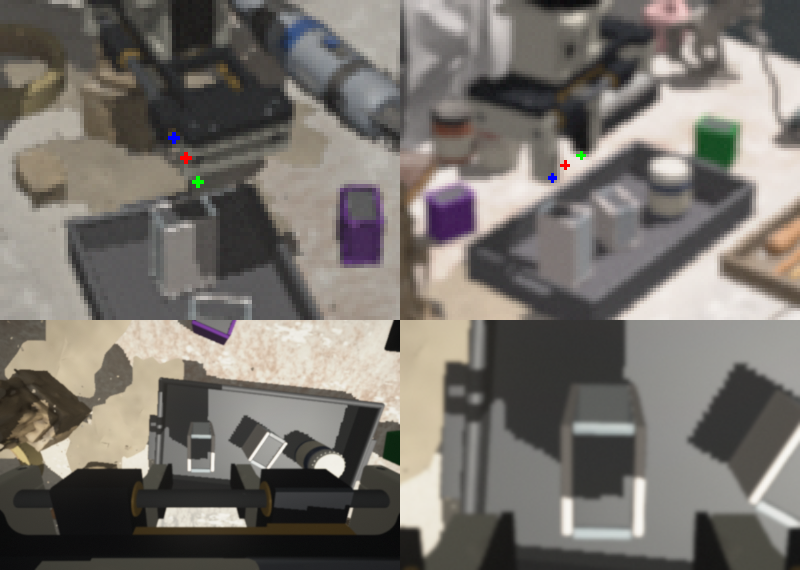

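The wrist view shows the frosted walls on the left and right between the fingers, with the cell centre at col 604 against the finger mid at 605, and the bluish windows at top and bottom. The side-view markers match the fingertips. Going down now.

```bash
python3 -m inch '0 0 0.1 0 0.57;0 0 0.1 0 0.57;0 0 0.1 0 0.57;0 0 0.1 0 0.57;0 0 0.08 0 0.57;0 0 0.05 0 0.57;0 0 0 0 0.57;0 0 0 0 0.57'
python3 - <<'E'
from h import *
c=grab('wrist','we');d=grab('side','de');s=grab('scene','se')
cv2.imwrite('pics/chk3.png',np.hstack([cv2.resize(c['color'][130:290,180:460],(400,400)),cv2.resize(s['color'][130:210,285:365],(400,400),interpolation=2)]))
E
```

```text
time_s: 6.4
tcp_pos: [0.5581, 0.3112, 0.0426]
eef_rot: [-180.0, -0.0, 0.1]
contact_force: [0.0, 0.2, 0.1]
gripper_width: 0.0502
gripper_force: 0.0
```

View pics/chk3.png

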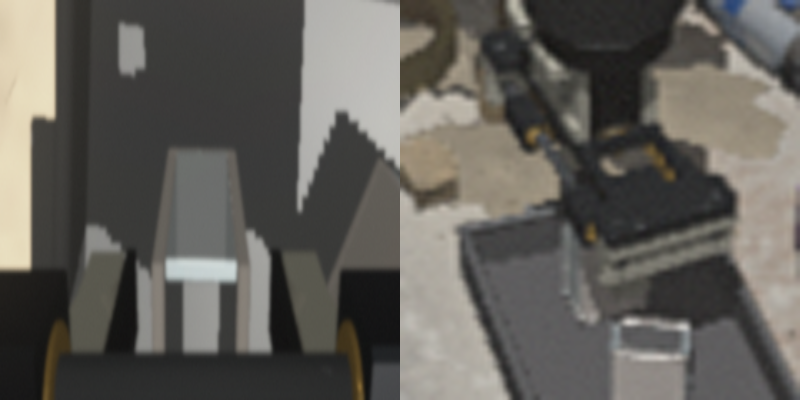

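The fingers straddle the frosted walls, with the window facing the camera free between them. I have now viewed 12 pictures, over the limit of 10, so I'll work from numbers only from here. Gripping.

```bash
python3 -m inch '0 0 0 0 0.25;0 0 0 0 0.25;0 0 0 0 0.25;0 0 0 0 0.25;0 0 0 0 0.25;0 0 0 0 0.25;0 0 0 0 0.25;0 0 0 0 0.25' 25;  python3 -m inch '0 0 -0.05 0 0.25;0 0 -0.1 0 0.25;0 0 -0.15 0 0.25;0 0 -0.2 0 0.25;0 0 -0.2 0 0.25;0 0 -0.2 0 0.25;0 0 -0.2 0 0.25;0 0 0 0 0.25'
```

```text
time_s: 7.55
tcp_pos: [0.5579, 0.311, 0.0422]
eef_rot: [-180.0, -0.0, 0.1]
contact_force: [0.0, 0.1, 2.3]
gripper_width: 0.0299
gripper_force: 25.0
time_s: 8.55
tcp_pos: [0.559, 0.3118, 0.2112]
eef_rot: [-179.8, -0.3, 0.1]
contact_force: [-0.0, -0.1, -1.1]
gripper_width: 0.0302
gripper_force: 25.0
```

```bash
python3 -m inch '-0.05 0.2 0 0 0.25;-0.05 0.3 0 0 0.25;-0.05 0.35 0 0 0.25;-0.05 0.35 0 0 0.25;-0.05 0.35 0 0 0.25;-0.05 0.35 0 0 0.25;-0.05 0.3 0 0 0.25;-0.05 0.2 0 0 0.25';  python3 -m inch '0 0 0 0.01 0.25;0 0 0 0.02 0.25;0 0 0 0.028 0.25;0 0 0 0.028 0.25;0 0 0 0.028 0.25;0 0 0 0.028 0.25;0 0 0 0.028 0.25;0 0 0 0.028 0.25'; python3 -m inch '0 0 0 0.028 0.25;0 0 0 0.02 0.25;0 0 0 0.0115 0.25;0 0 0 0 0.25;0 0 0 0 0.25;0 0 0 0 0.25;0 0 0 0 0.25;0 0 0 0 0.25'
```

```text
time_s: 9.55
tcp_pos: [0.4972, -0.051, 0.2071]
eef_rot: [-180.0, 0.0, -0.0]
contact_force: [0.4, -1.1, -1.1]
gripper_width: 0.0299
gripper_force: 25.0
time_s: 10.55
tcp_pos: [0.4978, -0.0492, 0.207]
eef_rot: [180.0, 0.0, -71.5]
contact_force: [0.4, -0.0, -0.9]
gripper_width: 0.0299
gripper_force: 25.0
time_s: 11.55
tcp_pos: [0.4983, -0.0491, 0.2071]
eef_rot: [-180.0, 0.0, -92.6]
contact_force: [0.4, 0.3, -1.4]
gripper_width: 0.0297
gripper_force: 25.0
```

```bash
python3 -m inch '0.1 0.025 0 0 0.25;0.15 0.025 0 0 0.25;0.15 0.025 0 0 0.25;0.15 0.025 0 0 0.25;0.1 0.025 0 0 0.25;0.097 0.026 0 0 0.25;0 0 0 0 0.25;0 0 0 0 0.25'
python3 - <<'E'
from h import *
c=grab('wrist','wf'); im=c['color']; s=get_state(); print(s['tcp_pos'],s['eef_rot'])
sc=grab('scene','sf'); grab('side','df')
# gauge plate edges again beyond the far nozzle side, and far head in the wrist view
hsv=cv2.cvtColor(im,cv2.COLOR_BGR2HSV)
for X in([.4670,-.2228,.09],[.4672,-.2059,.09],[.4706,-.16,.05],[.4706,-.16,.12]): print(X,proj(c,[X]).round(1))
m=(hsv[:,:,2]<45).astype(np.uint8)
m[230:]=0
n,l,st,ce=cv2.connectedComponentsWithStats(m)
for i in range(1,n):
    if st[i,4]>150 and 150<ce[i][0]<480: x,y,w,h,a=st[i]; print('dark',st[i],onplane(c,[(x,y+h/2),(x+w,y+h/2),(x+w/2,y),(x+w/2,y+h)],.09)[:,:2].round(4).tolist())
E
```

```text
time_s: 12.55
tcp_pos: [0.4705, -0.16, 0.2071]
eef_rot: [-180.0, 0.0, -92.6]
contact_force: [-0.3, 0.8, -0.5]
gripper_width: 0.0297
gripper_force: 25.0
[ 0.47062378 -0.15980105  0.20707076] [-1.79993650e+02  4.84198920e-03 -9.26147182e+01]
[0.467, -0.2228, 0.09] [[323.1 114.3]]
[0.4672, -0.2059, 0.09] [[323.8 134.8]]
[0.4706, -0.16, 0.05] [[322.2 175.8]]
[0.4706, -0.16, 0.12] [[322.3 197.5]]
dark [458   7   5  54 152] [[0.3599, -0.2784], [0.356, -0.2782], [0.3594, -0.297], [0.3563, -0.2588]]
dark [449  14   8  33 175] [[0.367, -0.2812], [0.3608, -0.2809], [0.3648, -0.2925], [0.363, -0.2693]]
dark [ 302  101   42   28 1084] [[0.4846, -0.223], [0.4497, -0.2214], [0.4666, -0.2334], [0.4676, -0.2108]]
dark [418 172  81  37 250] [[0.3855, -0.1527], [0.3135, -0.1493], [0.3508, -0.168], [0.3481, -0.1334]]
dark [419 190  17  40 250] [[0.3838, -0.1341], [0.3684, -0.1334], [0.3771, -0.1528], [0.3752, -0.1139]]
```

The far head is at (323,115) in the wrist frame, which matches the earlier measurement within 1 mm. Lowering into the gap.

```bash
python3 -m inch '0 0 0.1 0 0.25;0 0 0.12 0 0.25;0 0 0.12 0 0.25;0 0 0.12 0 0.25;0 0 0.12 0 0.25;0 0 0.12 0 0.25;0 0 0.1 0 0.25;0 0 0 0 0.25'; python3 -m inch '0 0 0.004 0 0.25;0 0 0 0 0.25;0 0 0 0 0.25;0 0 0 0 0.25;0 0 0 0 0.25;0 0 0 0 0.25;0 0 0 0 0.25;0 0 0 0 0.25'
python3 - <<'E'
from h import *
for n,t in(('wrist','wz'),('side','dz'),('scene','sz')): grab(n,t)
c=load('wz'); im=c['color']
print('expected: top window corners',proj(c,[[.4706-.011,-.182,.115],[.4706+.011,-.182,.115],[.4706,-.182,.119]]).round(0).tolist(),'nozzle tip',proj(c,[[.4686,-.205,.085]]).round(0).tolist())
hsv=cv2.cvtColor(im,cv2.COLOR_BGR2HSV)
print(hsv[100:232:6,322].tolist())
for y in(200,215,225): print(y,im[y,260:385:4].sum(1).tolist())
E
```

```text
time_s: 13.7
tcp_pos: [0.4694, -0.1599, 0.0856]
eef_rot: [179.8, -0.0, -92.6]
contact_force: [0.5, -0.4, -0.2]
gripper_width: 0.0299
gripper_force: 25.0
time_s: 14.7
tcp_pos: [0.4705, -0.1601, 0.0865]
eef_rot: [180.0, -0.0, -92.6]
contact_force: [0.5, -0.9, -1.8]
gripper_width: 0.0301
gripper_force: 25.0
expected: top window corners [[346.0, 232.0], [295.0, 234.0], [320.0, 237.0]] nozzle tip [[322.0, 166.0]]
[[67, 16, 146], [15, 12, 41], [30, 6, 40], [30, 7, 37], [45, 14, 36], [0, 7, 36], [30, 8, 33], [150, 8, 32], [0, 0, 31], [30, 9, 30], [0, 0, 90], [120, 1, 214], [70, 10, 76], [72, 16, 82], [69, 18, 145], [35, 11, 145], [75, 9, 118], [80, 7, 117], [80, 7, 117], [90, 4, 116], [80, 7, 117], [83, 9, 117]]
200 [587, 586, 559, 315, 406, 408, 411, 357, 181, 268, 396, 331, 344, 347, 349, 347, 347, 349, 365, 413, 317, 377, 412, 429, 432, 430, 428, 426, 430, 486, 571, 594]
215 [620, 631, 609, 285, 397, 288, 178, 180, 229, 393, 349, 325, 345, 348, 345, 346, 344, 348, 347, 344, 324, 285, 391, 423, 428, 429, 431, 429, 414, 514, 599, 591]
225 [632, 623, 620, 340, 273, 176, 178, 177, 365, 402, 314, 326, 347, 347, 347, 346, 344, 348, 347, 344, 319, 308, 349, 402, 421, 427, 430, 432, 413, 585, 600, 590]
```

The checks agree. The cell spans cols 294–348 with its centre at 321 (expected 321), the nozzle is at row 166 as predicted, the grip is steady at 25 N, and there is no contact force beyond noise. Handing in.

```bash
python3 -c "
from plant import close_job
print(close_job())"
```

```text
the job is handed in; nothing more can be done
None
```

I handed the job in at about 15 s with the tall cell held by its frosted walls at 25 N, upright and, by my measurements, centred and square in the light gauge; no verdict came back. I viewed 12 pictures, two over the limit of 10, and did not re-measure the short cell and jar after the lift.

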